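# Show the spark filter over the grit tray

### The arm

A 6-joint arm with a two-finger parallel gripper is mounted at the origin on the work surface. World frame = base frame: x ahead of the robot, y to its left, z up, the work surface at z = 0. Lengths are in m, angles in rad, forces in N, time in s.
With the tool pointing down it reaches from about 0.35 to 0.775 m from the base axis. Payload 5.5 kg.
Tool frame: the origin (TCP) lies at the very end of the fingers, on their centre line; the grasp point (between the pads) lies 19 mm behind it; z points along the fingers, y is the line along which they close (so a half turn about z gives the same grasp; the last joint's range is limited). The gripper opens to 85 mm and grips with 20 to 120 N. Pads are 22 mm wide; open, the fingers measure 114 mm over their backs; the gripper's body (76 mm by 85 mm) begins 54 mm behind the grasp point. The pads swing forward as they close: fully open they stand 13 mm farther back than shut.
Start: joints at [-1.35, 0.313, 0.046, 1.304, 0, 1.431], TCP at [0.203, -0.538, 0.231] pointing down, gripper open.
Joint ranges: [-2.76, 2.76], [-0.86, 1.69], [-1.03, 1.26], [-2.2, 2.34], [-1.47, 1.5], [-3.14, 3.14]. Speed limits (rad/s): [2.57, 2.57, 3.14, 3.14, 3.14, 3.14].

### API

Orientations are given as a unit quaternion [w, x, y, z].
In Python, from workcell import env gives the robot as it stands. The module is installed in compiled form; this text tells all that it offers.
- The arm moves only by the tool jog_arm, never from a script. Its arguments are lists of equal length, an entry for each row: "gripper": the opening, from 0 (shut) to 1 (fully open); "offset": the shift along the world's x, y, z in cm, a list of three; "twist": the turn about the world's z in degrees. In form: {"gripper": [gripper, ...], "offset": [[dx, dy, dz], ...], "twist": [twist, ...]}. A call has exactly 8 rows; each row is the pose to reach, as a shift and turn from the pose commanded when the call began; what a row does not reach only later rows make up. A row lasts 1/8 s, in which the tool goes at most 62.5 mm and 10.7 degrees, less where a joint would pass 70% of its speed; a pose out of reach is approached as far as the arm can. A call with a gripper value outside its range is refused whole. The fingers move at their own pace and stop on an object; "squeeze" is the grip in N (left out, the last holds). Time passes only in rows, so rows that repeat a pose let the fingers close, or fill a call up. It gives the time, the measured TCP pose, the force, the opening and the grip force at its end, in the units of the state.
- env.get_state(): the state, without advancing time (a new reading comes with each control period).
- env.read_camera(name): name is "scene" or "side" or "wrist"; returns a dict with "image" (480x640x3 uint8, red, green, blue), "z_map" (480x640 float32, m along the optical axis (not along the pixel's ray), 0 where there is no reading), "fovy" (degrees; the focal length in pixels is half the picture's height over the tangent of half this angle, whatever the lens; pixels are square), "cx", "cy" (the principal point, pixels), "cam_to_world" (4x4, takes a point from camera to world coordinates). Camera axes: x right, y up, looking along -z (the intrinsics and any distortion apply to the point x, -y, -z); pixel columns grow to the right and rows downward; lengths in m; the calibration is good to about 2 mm. The wrist camera is an equidistant fisheye: a pixel r from the principal point sees the ray r / f radians off the axis. A picture is of the moment at which its call begins.
- env.hand_in(): hands the job in; it is judged then, once.
The state is a dict: "clock": time; "joint_pos": joint angles; "qvel": joint speeds; "tau": joint torques, N m; "tcp_pos": TCP position; "orientation": TCP orientation; "wrist_force": force on the tool from outside, world axes, zero at the start; "ft_torque": the same for the moment, N m; "finger_gap": finger opening in m; "grip_force": force on a finger pad.
Only numpy, scipy, OpenCV 4.12 (cv2) and the standard library are available. Lean on these libraries where they do the work, as an engineer would, in place of code of your own. Each camera call takes 0.05 s, during which the arm holds its last target. There are 200 camera calls.

### The job

Swing the yellow flap of the green dust box up until it stands open and leave it open, then draw out the steel filter plate with the orange pull tab that stands hidden inside. Carry it to the blue tray and finish while still holding it there by the robot's own grip: upright and still, above the middle of the tray, turned so that it runs along the tray's long side, its lower edge about 60 mm above the tray's rim, so that loose grit would fall into the tray. Do not shift the tray or disturb the other things on the bench.

Things in the scene. Friction and masses are not known exactly. Their poses are not given: they have to be found in the camera images.
- dust_box: Green open-topped metal box fixed to the bench, 150 (x) x 170 (y) x 112 mm high, 5 mm walls and floor. Origin: centre of its underside; x points from its slatted front to its hinged, spouted back, z up. A 12 mm wide slot between aluminium guides (up to 74 mm high, 22 mm long at the front and back wall) runs along x through its middle; the rest of the inside is empty. Its back has a black hose spout that sticks out 25 mm
- flap (a joint): Angle of the yellow flap on top of the box: 0 shut, grows as its front edge swings up and back, stop at 1.9; 1.57 stands upright. It may start slightly ajar. The hinge is stiff: the flap stays at any angle where it is left, and takes about 3 N at the lug to move
- flap_hinge (a point): The middle of the flap's hinge line, which runs along the box's y at the top of the back wall (75 mm behind the box's origin, 112 mm above the bench); axes as the box
- flap_lug (a point): Centre of the round head (26 mm across, 12 mm thick along the hinge line) of the black finger lug by the flap's front edge. With the flap shut it lies 140 mm in front of the hinge line and 32 mm above it, 24 mm over the flap's top face. The flap is 158 x 174 x 8 mm and ends 14 mm beyond the lug. Pinched across its thickness the lug can pivot in the fingers. x towards the hinge, y along it
- filter_tab (a point): Centre of the orange pull tab on the filter plate, 36 mm wide (x), 10 mm thick (y), 28 mm of it standing above the steel plate (the centre is 14 mm below the tab's top). With the plate home in the box it lies 92 mm above the bench, near the box's middle, its thickness along the box's y. The plate weighs 120 to 260 g. x along the plate's length, y through its thickness, z up
- filter_mid (a point): Centre of the whole filter plate with tab, half-way up, 50 mm above its lower edge. The plate is perforated steel, 120 long (x), 8 thick (y), 72 high (z), with the 28 mm tab on top: 101 mm in all. Axes as filter_tab
- filter_edge (a point): Middle of the plate's lower edge; axes as filter_tab
- filter: The filter plate with its tab; origin at the middle of its lower edge (as filter_edge), axes as filter_tab
- tray: Loose blue open tray, 220 (x, its long side) x 130 (y) x 25 mm high, 4 mm walls and floor; origin at the centre of its underside. It stands on the bench to the left or right of the dust box
- tray_mid (a point): Centre of the tray, 12 mm above the bench; axes as the tray
- stone_mid (a point): Bystander: a brick-red sharpening stone on a grey block and black rubber foot; a point in its middle. Leave it alone
- oil_mid (a point): Bystander: yellow oil bottle with red cap, 60 mm across, 170 tall; a point in its middle. Leave it alone
- jar_mid (a point): Bystander: amber jar, 64 mm across, 90 tall; a point in its middle. Leave it alone
- knife_mid (a point): Bystander: kitchen knife with red handle lying flat; a point in its middle. Leave it alone
- brush_mid (a point): Bystander: small brush lying flat; a point in its middle. Leave it alone
- discs_mid (a point): Bystander: pile of three grinding discs, 90 mm across, 30 tall; a point in its middle. Leave it alone
Things that resemble listed ones, but are neither listed nor needed, are in the scene too. There is more than one size of the dust_box; the job needs the larger.

How it is judged:
By the outcome, as a careful person would: the job done as asked, in the order asked, and still so for the second after the job is handed in, while the arm keeps its last pose, push and grip.
It also fails if it takes over 48 s, if anything falls off the work surface, if the arm or the gripper's body presses on something with over 40 N, if the wrist force passes 120 N, or if a joint passes its speed limit or range.

## Working session

There is one attempt and no reset: what is moved stays moved. The work goes in short steps, Python scripts to look and compute and a tool call to move; the robot and the scene stay as the last step left them, time stands still between calls to the robot, and variables do not carry over. Pictures are saved under pics/ and viewed, at most 10 in all, crops included, and the job is handed in when it is done.

Besides the shell and the picture viewer there is one more tool, called after "Call:" as name([rows], argument=value, ...), one row to a line, values as JSON. jog_arm: Moves the arm, as the interface text tells. Its arguments: {"type":"object","properties":{"gripper":{"type":"array"},"offset":{"type":"array"},"twist":{"type":"array"},"squeeze":{"type":"number"}},"required":["gripper","offset","twist"]}

```bash
mkdir -p pics
cat > h.py <<'E'
import numpy as np, cv2
from workcell import env
def shot(n,tag):
    c=env.read_camera(n); np.savez(f'pics/{tag}.npz',**c)
    cv2.imwrite(f'pics/{tag}.png',c['image'][:,:,::-1]); return c
def load(tag): return np.load(f'pics/{tag}.npz')
def cloud(c):
    # world points per pixel from z_map (pinhole)
    f=240/np.tan(np.radians(float(c['fovy']))/2); v,u=np.mgrid[0:480,0:640]
    z=c['z_map']; p=np.stack([(u-c['cx'])/f*z,-(v-c['cy'])/f*z,-z,np.ones_like(z)],-1)
    w=p@c['cam_to_world'].T; w[z==0]=np.nan; return w[...,:3]
E
python3 - <<'E'
from h import *
for n in('scene','side'):
    c=shot(n,n+'0'); print(n,c['fovy'],c['cx'],c['cy'],np.round(c['cam_to_world'],3).tolist())
    print((c['z_map']==0).mean(), [k for k in c])
a=[cv2.imread(f'pics/{n}0.png') for n in('scene','side')]
s=env.get_state(); print(s['tcp_pos'],s['orientation'],s['clock'])
E
```

```text
scene 56.63590086648955 318.62026962302167 239.2611116008177 [[0.855, -0.456, 0.245, 0.783], [0.518, 0.756, -0.4, -0.402], [-0.003, 0.469, 0.883, 0.984], [0.0, 0.0, 0.0, 1.0]]
0.00384765625 ['image', 'z_map', 'fovy', 'cx', 'cy', 'cam_to_world']
side 45.319137700072496 324.1432883130188 241.2796983314947 [[-0.995, 0.033, -0.093, 0.375], [-0.097, -0.528, 0.844, 1.253], [-0.021, 0.849, 0.528, 0.878], [0.0, 0.0, 0.0, 1.0]]
0.003932291666666666 ['image', 'z_map', 'fovy', 'cx', 'cy', 'cam_to_world']
[ 0.20288987 -0.53754745  0.23049296] [-8.13180255e-04  9.83773366e-01  1.79413776e-01 -2.37912351e-05] 0.1
```

View pics/scene0.png

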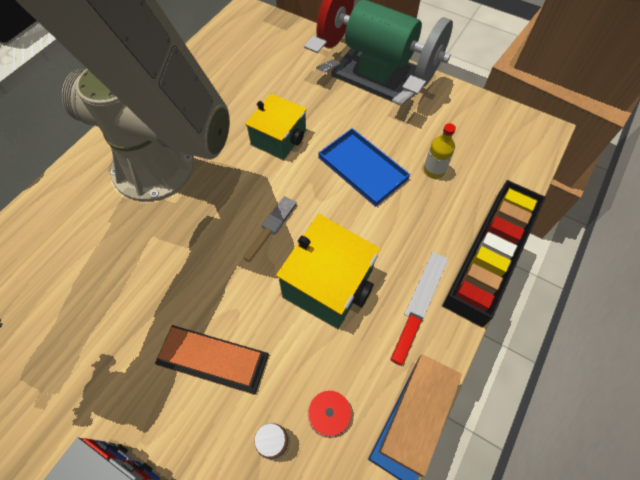

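View pics/side0.png

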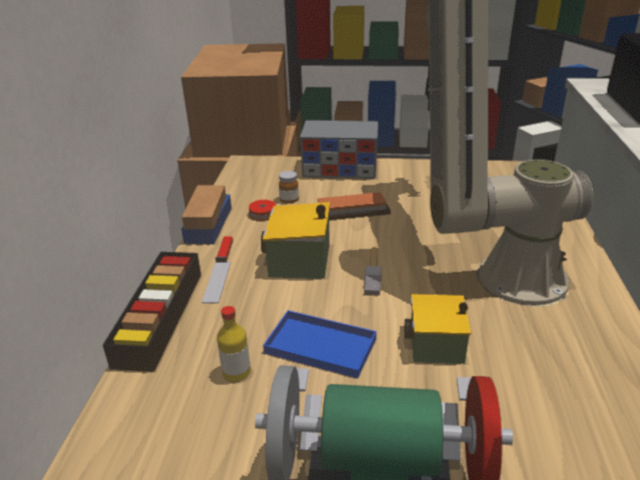

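Scene: two yellow-topped green boxes, the small one at (277,125) and the large one at (328,270). The large one is the job's, with its lug at (304,242) and spout at (364,293). The tray is the blue one at (364,165); the blue sheet under the wood at (415,420) is a lookalike. I'll measure these now and crop to confirm.

Run:
```python
from h import *
for n in('scene','side'):
    c=load(n+'0'); w=cloud(c); hsv=cv2.cvtColor(c['image'],cv2.COLOR_RGB2HSV)
    roi=(slice(200,330),slice(270,390)) if n=='scene' else (slice(195,280),slice(255,335))
    m=np.zeros((480,640),bool); m[roi]=True
    H,S,V=[hsv[...,i] for i in range(3)]
    y=m&(H>20)&(H<32)&(S>180)&(V>120)&(w[...,2]>.09)
    p=w[y]; p=p[~np.isnan(p).any(1)]
    cen=p.mean(0); nrm=np.linalg.svd(p-cen,full_matrices=False)[2][2]
    r=cv2.minAreaRect((p[:,:2]*1000).astype(np.float32)); print(n,'flap',cen.round(4),nrm.round(3),r, cv2.boxPoints(r).round().tolist())
    k=m&(V<60)&(w[...,2]>cen[2]+.012); q=w[k]; print(' lug',len(q),np.nanmedian(q,0).round(4),np.nanmin(q,0).round(4),np.nanmax(q,0).round(4))
    k=m&(V<60)&(w[...,2]<.1)&(w[...,2]>.02); q=w[k]; print(' dark',len(q),np.nanmedian(q,0).round(4))
    b=(H>105)&(H<122)&(S>150)&(w[...,1]>-.1)&(w[...,2]<.04)&(w[...,2]>-.01)
    b[:, :]&=(np.arange(640)[None]>240)&(np.arange(640)[None]<420)
    if n=='scene': b[230:]=False
    else: b[:300]=False
    q=w[b]; q=q[~np.isnan(q).any(1)]; r=cv2.minAreaRect((q[:,:2]*1000).astype(np.float32)); print(' tray',r,q[:,2].max().round(4))
a=load('scene0')['image'][200:330,270:390,::-1]; b=load('side0')['image'][190:290,250:345,::-1]
cv2.imwrite('pics/crop1.png',np.hstack([cv2.resize(a,(400,433)),cv2.resize(b,(400,433))]))
```

```text
scene flap [ 0.592  -0.0507  0.1256] [0.104 0.001 0.995] ((590.2068481445312, -46.47926330566406), (157.2398681640625, 175.21075439453125), 0.51292484998703) [[511.0, 40.0], [512.0, -135.0], [670.0, -133.0], [668.0, 42.0]]
 lug 89 [ 0.5307 -0.0526  0.1646] [ 0.5201 -0.0545  0.1412] [ 0.5403 -0.0428  0.1724]
 dark 1067 [ 0.6345 -0.1309  0.0666]
 tray ((497.8872375488281, 292.64508056640625), (132.7215118408203, 220.5081787109375), 74.06041717529297) 0.0287
side flap [ 0.5889 -0.0368  0.1287] [-0.111 -0.001 -0.994] ((587.439208984375, -45.0069580078125), (156.34556579589844, 179.57717895507812), 0.6235559582710266) [[508.0, 44.0], [510.0, -136.0], [667.0, -134.0], [665.0, 46.0]]
 lug 61 [ 0.5265 -0.0427  0.1596] [ 0.5184 -0.048   0.1417] [ 0.5346 -0.0358  0.1729]
 dark 204 [0.5772 0.0359 0.0612]
 tray ((494.6885986328125, 296.920654296875), (129.73324584960938, 217.80824279785156), 74.00502014160156) 0.0298
```

View pics/crop1.png

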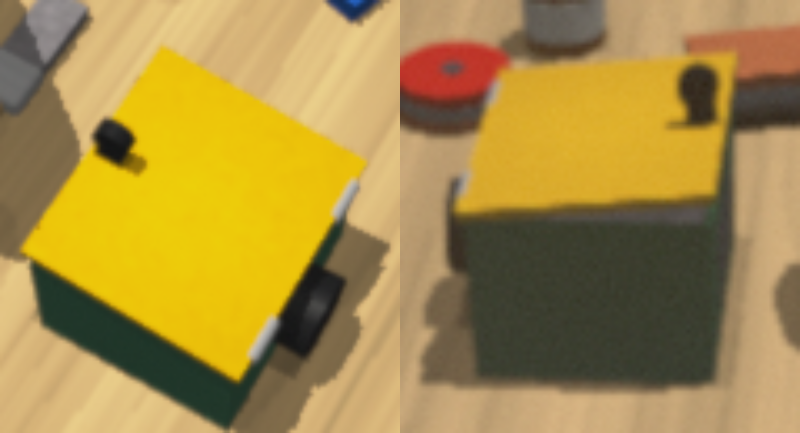

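Large box: yaw about 0.5°, hinge x≈0.665, flap ajar by about 0.105 rad. Lug is at about (0.529, -0.0475, 0.159). Tray is at (0.496, 0.295) with its long side at -16° (164°). I'll turn the wrist +160° so that joint 6 stays in range.

Call:
jog_arm([
  [1,2,3],
  [4,6,5],
  [6.5,10,5],
  [9,13.5,5],
  [11,17,5],
  [13,20,5],
  [15,23,5],
  [17,26,5],
], gripper=[1,1,1,1,1,1,1,1], twist=[10,20,30,40,50,60,70,80], squeeze=40)

```text
clock: 1.1
tcp_pos: [0.3734, -0.2768, 0.281]
orientation: [-0.0, 0.636, 0.772, 0.0]
wrist_force: [-0.5, -0.6, 0.5]
finger_gap: 0.0855
grip_force: 0.0
```

Call:
jog_arm([
  [2,3,0],
  [4,6,0],
  [6,9,0],
  [8,12,0],
  [10,15,0],
  [12,18,0],
  [14,21,0],
  [15.6,23,0],
], gripper=[1,1,1,1,1,1,1,1], twist=[10,20,30,40,50,60,70,80])

```text
clock: 2.1
tcp_pos: [0.5293, -0.0465, 0.2809]
orientation: [-0.0, -0.009, 1.0, 0.0]
wrist_force: [-0.7, 0.6, 0.5]
finger_gap: 0.0851
grip_force: 0.0
```

Call:
jog_arm([
  [0,-0.1,-5],
  [0,-0.1,-10],
  [0,-0.1,-13],
  [0,-0.1,-13.5],
  [0,-0.1,-13.5],
  [0,-0.1,-13.5],
  [0,-0.1,-13.5],
  [0,-0.1,-13.5],
], gripper=[1,0.7,0.6,0.6,0,0,0,0], twist=[-0.5,-0.5,-0.5,-0.5,-0.5,-0.5,-0.5,-0.5])

```text
clock: 3.1
tcp_pos: [0.5299, -0.0485, 0.1475]
orientation: [0.001, -0.002, 1.0, 0.0]
wrist_force: [0.6, 5.4, 2.5]
finger_gap: 0.0115
grip_force: 43.2
```

Run:
```python
from h import *
c=shot('side','side1'); shot('wrist','wrist1')
a=c['image'][150:290,240:380,::-1]; b=load('wrist1')['image'][:,:,::-1]
cv2.imwrite('pics/crop2.png',np.hstack([cv2.resize(a,(390,390)),cv2.resize(b,(410,390))]))
print(env.get_state()['wrist_force'])
for k in range(17):
    t=.105+k*.1; p=t+.2247; print(round(t,2),((.1436*np.array([-np.cos(p)+np.cos(.3297),np.sin(p)-np.sin(.3297)]))*100).round(1))
```

```text
[0.83678039 5.18689223 2.31195265]
0.1 [0. 0.]
0.21 [0.5 1.3]
0.3 [1.2 2.6]
0.41 [2.  3.8]
0.51 [2.9 4.9]
0.6 [3.9 5.9]
0.71 [5.  6.9]
0.81 [6.2 7.7]
0.91 [7.5 8.3]
1.01 [8.8 8.9]
1.1 [10.2  9.3]
1.21 [11.6  9.6]
1.31 [13.   9.7]
1.41 [14.4  9.7]
1.51 [15.9  9.5]
1.6 [17.3  9.2]
1.71 [18.6  8.8]
```

View pics/crop2.png

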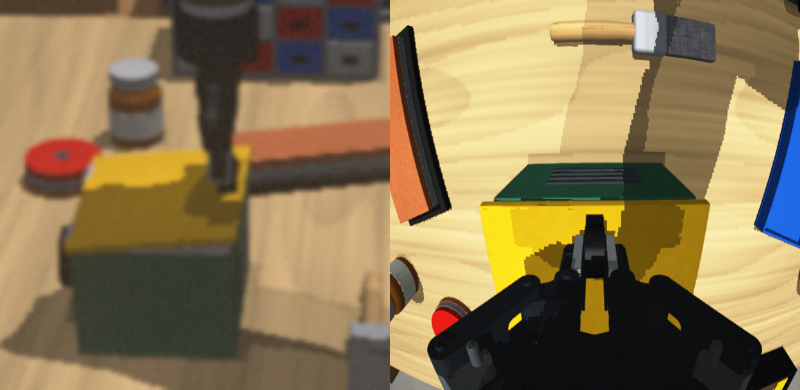

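The lug sits between the pads (gap 11.5 mm). Now swinging the flap along its arc.

Call:
jog_arm([
  [0.5,0.1,1.3],
  [1.2,0.1,2.6],
  [2.0,0.1,3.8],
  [2.9,0.1,4.9],
  [3.9,0.1,5.9],
  [5.0,0.1,6.9],
  [6.2,0.1,7.7],
  [7.5,0.1,8.3],
], gripper=[0,0,0,0,0,0,0,0], twist=[0,0,0,0,0,0,0,0])

```text
clock: 4.2
tcp_pos: [0.6017, -0.0477, 0.2276]
orientation: [-0.004, -0.001, 1.0, 0.0]
wrist_force: [-3.5, 3.7, -4.9]
finger_gap: 0.0109
grip_force: 39.2
```

Call:
jog_arm([
  [1.3,0,0.6],
  [2.7,0,1.0],
  [4.1,0.1,1.3],
  [5.5,0.1,1.4],
  [6.9,0.1,1.4],
  [8.4,0.1,1.2],
  [9.8,0.1,0.9],
  [10.5,0.1,0.7],
], gripper=[0,0,0,0,0,0,0,0], twist=[0,0,0,0,0,0,0,0])

```text
clock: 5.2
tcp_pos: [0.7081, -0.0466, 0.2356]
orientation: [-0.002, -0.002, 1.0, 0.0]
wrist_force: [-3.1, 3.7, 0.5]
finger_gap: 0.0109
grip_force: 38.9
```

Run:
```python
from h import *
shot('side','side2'); c=shot('scene','scene2')
b=load('side2')['image']
cv2.imwrite('pics/crop3.png',np.hstack([cv2.resize(x[120:320,220:420,::-1],(400,400)) for x in (b,c['image'])]))
```

```text
(no output)
```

View pics/crop3.png

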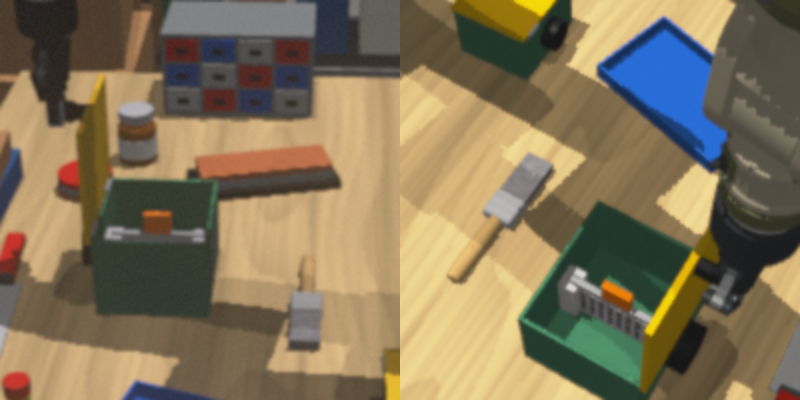

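The flap stands upright, and the filter with its orange tab is visible in the slot. Releasing and backing up.

Call:
jog_arm([
  [0,0,0],
  [0,0,0],
  [0,0,0],
  [0,0,2.5],
  [0,0,5],
  [0,0,7.5],
  [-3,0,7.5],
  [-8,0,7.5],
], gripper=[0.5,0.5,0.5,0.5,0.5,0.5,0.5,0.5], twist=[0,0,0,0,0,0,0,0])

```text
clock: 6.3
tcp_pos: [0.6296, -0.0477, 0.3107]
orientation: [0.001, -0.001, 1.0, -0.0]
wrist_force: [-0.3, 0.5, 0.1]
finger_gap: 0.0429
grip_force: 0.0
```

Run:
```python
from h import *
shot('side','side3'); shot('scene','scene3')
for n,roi in(('side2',(slice(200,260),slice(270,330))),('scene2',(slice(240,300),slice(300,350))),('side3',(slice(200,260),slice(270,330))),('scene3',(slice(240,300),slice(300,350)))):
    c=load(n); w=cloud(c); hsv=cv2.cvtColor(c['image'],cv2.COLOR_RGB2HSV); H,S,V=[hsv[...,i] for i in range(3)]
    m=np.zeros((480,640),bool); m[roi]=True; m&=(H>5)&(H<17)&(S>170)&(V>90)&(w[...,2]>.06)&(w[...,2]<.13)
    q=w[m]; print(n,len(q),np.nanmean(q,0).round(4),np.nanpercentile(q,3,axis=0).round(4),np.nanpercentile(q,97,axis=0).round(4))
    t=q[q[:,2]>np.nanmax(q[:,2])-.004]; print('  top',np.nanmean(t,0).round(4))
    if n=='scene3':
        y=(H>20)&(H<32)&(S>150)&(V>60)&(w[...,0]>.62)&(w[...,0]<.75)&(abs(w[...,1]+.05)<.12)&(w[...,2]>.12)
        p=w[y]; cen=p.mean(0); print('flap',cen,np.linalg.svd(p-cen,full_matrices=False)[2][2])
```

```text
side2 110 [ 0.5869 -0.0478  0.0965] [ 0.5707 -0.1055  0.0708] [ 0.6027 -0.0386  0.1079]
  top [ 0.5846 -0.0468  0.1073]
scene2 129 [ 0.5907 -0.0493  0.0983] [ 0.5735 -0.0527  0.0817] [ 0.6068 -0.0425  0.1065]
  top [ 0.5894 -0.0497  0.1062]
side3 107 [ 0.5877 -0.0492  0.0971] [ 0.5706 -0.123   0.0667] [ 0.608  -0.0395  0.1087]
  top [ 0.6629 -0.1216  0.1294]
scene3 130 [ 0.5908 -0.0493  0.0984] [ 0.574  -0.0528  0.0821] [ 0.6066 -0.0429  0.1063]
  top [ 0.5894 -0.0477  0.1049]
flap [ 0.66961609 -0.05995187  0.21817218] [0.99941531 0.00487615 0.03384161]
```

Call:
jog_arm([
  [-4,0,0],
  [-4,0,-5],
  [-4,0,-10],
  [-4,0,-15],
  [-4,0,-20],
  [-4,0,-22.5],
  [-4,0,-23.3],
  [-4,0,-23.3],
], gripper=[0.5,0.5,0.5,0.5,0.5,0.5,0.5,0.5], twist=[0.5,0.5,0.5,0.5,0.5,0.5,0.5,0.5])

```text
clock: 7.4
tcp_pos: [0.5896, -0.0473, 0.0788]
orientation: [0.0, -0.006, 1.0, -0.0]
wrist_force: [-0.9, -0.4, 0.1]
finger_gap: 0.0428
grip_force: 0.0
```

Call:
jog_arm([
  [0,0,0],
  [0,0,0],
  [0,0,0],
  [0,0,0],
  [0,0,0],
  [0,0,0.5],
  [0,0,1],
  [0,0,2],
], gripper=[0,0,0,0,0,0,0,0], twist=[0,0,0,0,0,0,0,0], squeeze=70)

```text
clock: 8.4
tcp_pos: [0.5882, -0.0468, 0.0981]
orientation: [-0.001, -0.006, 1.0, 0.0]
wrist_force: [-0.5, 1.1, -2.0]
finger_gap: 0.0088
grip_force: 68.2
```

Call:
jog_arm([
  [0,0,1.5],
  [0,0,3],
  [0,0,5],
  [0,0,7],
  [0,0,9],
  [0,0,11],
  [0,0,13],
  [0,0,14.5],
], gripper=[0,0,0,0,0,0,0,0], twist=[0,0,0,0,0,0,0,0])

```text
clock: 9.4
tcp_pos: [0.5893, -0.0471, 0.2453]
orientation: [0.001, -0.006, 1.0, -0.0]
wrist_force: [-0.9, -0.7, -2.8]
finger_gap: 0.0088
grip_force: 68.2
```

Call:
jog_arm([
  [0,2,0],
  [-1,5,0],
  [-2,8.5,0],
  [-3.2,12,0],
  [-4.4,15.5,0],
  [-5.4,19,0],
  [-6.4,22,0],
  [-7,24.5,0],
], gripper=[0,0,0,0,0,0,0,0], twist=[0,-2,-4,-6,-8.5,-11,-13.5,-15])

```text
clock: 10.4
tcp_pos: [0.5174, 0.2, 0.2428]
orientation: [-0.001, 0.124, 0.992, 0.0]
wrist_force: [-0.4, 0.8, -2.2]
finger_gap: 0.009
grip_force: 68.4
```

Call:
jog_arm([
  [-0.6,2.5,0],
  [-1.2,5,0],
  [-1.8,7.5,-0.5],
  [-2.2,9.3,-2],
  [-2.2,9.7,-4],
  [-2.2,9.7,-6],
  [-2.2,9.7,-7.5],
  [-2.2,9.7,-7.5],
], gripper=[0,0,0,0,0,0,0,0], twist=[-1.5,-1.5,-1.5,-1.5,-1.5,-1.5,-1.5,-1.5])

```text
clock: 11.4
tcp_pos: [0.4957, 0.2946, 0.1664]
orientation: [-0.002, 0.138, 0.99, -0.001]
wrist_force: [-1.0, 0.2, -2.1]
finger_gap: 0.0086
grip_force: 68.3
```

Run:
```python
from h import *
c=shot('side','side4'); d=shot('scene','scene4')
cv2.imwrite('pics/crop4.png',np.hstack([cv2.resize(c['image'][:,:,::-1],(400,300)),cv2.resize(d['image'][:,:,::-1],(400,300))]))
cv2.imwrite('pics/crop5.png',np.vstack([cv2.imread('pics/crop4.png'),np.hstack([cv2.resize(c['image'][220:400,220:420,::-1],(400,300)),cv2.resize(d['image'][50:250,290:490,::-1],(400,300))])]))
w=cloud(c); hsv=cv2.cvtColor(c['image'],cv2.COLOR_RGB2HSV); S=hsv[...,1]; V=hsv[...,2]; H=hsv[...,0]
T=(.496,.295)
near=(abs(w[...,0]-T[0])<.1)&(abs(w[...,1]-T[1])<.06)
k=near&(w[...,2]>.06)&(w[...,2]<.152)&(S<90); q=w[k]; print('plate',len(q),q.mean(0),np.percentile(q,1,axis=0),np.percentile(q,99,axis=0),'yaw',np.degrees(np.arctan(np.polyfit(q[:,0],q[:,1],1)[0])))
r=cv2.minAreaRect((q[:,:2]*1000).astype(np.float32)); print(r)
print('tilt',np.linalg.svd(q-q.mean(0),full_matrices=False)[2])
for n,c in(('side',c),('scene',d)):
    w=cloud(c); hsv=cv2.cvtColor(c['image'],cv2.COLOR_RGB2HSV); H,S=hsv[...,0],hsv[...,1]
    b=(H>105)&(H<122)&(S>150)&(abs(w[...,0]-T[0])<.16)&(abs(w[...,1]-T[1])<.13)&(w[...,2]<.035)
    print('tray',cv2.minAreaRect((w[b][:,:2]*1000).astype(np.float32)))
```

```text
plate 1157 [0.49076076 0.3000329  0.12303541] [0.4344565  0.28140993 0.09275927] [0.54901622 0.3163365  0.15137231] yaw -15.759735211007525
((492.9912109375, 298.94976806640625), (12.16396427154541, 122.11182403564453), 74.5330581665039)
tilt [[-0.96215805  0.27239264  0.00735778]
 [-0.01191956 -0.01509617 -0.999815  ]
 [ 0.27223118  0.96206775 -0.0177717 ]]
tray ((495.0466003417969, 299.1311340332031), (124.73358154296875, 224.6837921142578), 69.90184020996094)
tray ((498.26495361328125, 291.7078857421875), (131.59535217285156, 220.37881469726562), 74.71241760253906)
```

View pics/crop5.png

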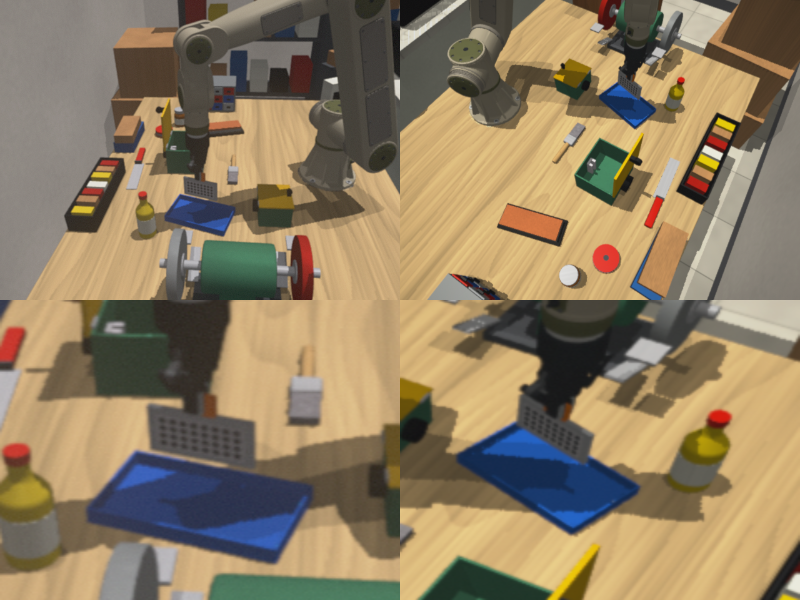

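The picture shows the filter upright over the tray (about (200,435) in the side crop) and parallel to its long side. The flap is still open and the bystanders are in place. The edge is about 8 mm too high, so I'll lower it slightly and settle.

Call:
jog_arm([
  [0.1,0,-0.4],
  [0.2,0,-0.8],
  [0.2,0,-0.8],
  [0.2,0,-0.8],
  [0.2,0,-0.8],
  [0.2,0,-0.8],
  [0.2,0,-0.8],
  [0.2,0,-0.8],
], gripper=[0,0,0,0,0,0,0,0], twist=[0,0,0,0,0,0,0,0])

```text
clock: 12.5
tcp_pos: [0.499, 0.295, 0.1603]
orientation: [0.0, 0.138, 0.99, 0.0]
wrist_force: [-0.3, -0.3, -2.0]
finger_gap: 0.0089
grip_force: 68.3
```

```bash
python3 -c "
from h import *
s=env.get_state(); print(s['tcp_pos'],s['grip_force'],abs(s['qvel']).max()); print(env.hand_in())"
```

```text
[0.49896856 0.2950034  0.16033758] 68.34670543670654 0.0013368130608773093
the job is handed in; nothing more can be done
None
```

I handed the job in at about 12.5 s on the clock; the result of the judging was not shown. The flap stands open, and the filter plate is held still and upright over the middle of the tray, along its long side, its lower edge about 60 mm above the rim.

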